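# Close the pillar press on the shell blank

## Robot

A 7-joint arm with a two-finger parallel gripper is mounted at the origin on a cart in front of the work surface, level with it; the furniture and walls round the work are solid. World frame = base frame: x ahead of the robot, y to its left, z up, the work surface at z = 0. Lengths are in m, angles in rad, forces in N, time in s.
With the tool pointing down it reaches from about 0.4 to 0.85 m from the base axis. Payload 10.4 kg.
Tool frame: the origin (TCP) lies midway between the tips of the shut fingers; the grasp point (between the pads) lies 19 mm behind it (manip.tcp_to_grasp is the distance from the TCP to the grasp point, in m); z points along the fingers, y is the line along which they close (so a half turn about z gives the same grasp; the last joint's range is limited). The gripper opens to 85 mm and grips with 20 to 120 N. Pads are 22 mm wide; open, the fingers measure 114 mm over their backs; the gripper's body (76 mm by 85 mm) begins 54 mm behind the grasp point. The pads swing forward as they close: fully open they stand 13 mm farther back than shut.
Start: joints at [-1.247, 0.332, -0.065, 1.46, 0.022, 1.35, -0.088], TCP at [0.212, 0.588, 0.208] pointing down, gripper open.
Joint ranges: [-2.6, 2.6], [-0.5, 2.12], [-1.47, 1.34], [0.16, 2.42], [-1.27, 4.41], [0.06, 2.06], [-2.6, 2.6]. Speed limits (rad/s): [2.22, 2.22, 2.79, 2.79, 3.14, 3.14, 3.14].

## Interface

Orientations are given as a unit quaternion [x, y, z, w].
In Python, from workcell import manip gives the robot as it stands.
- The arm moves only by the shell command python3 -m jog 'ROWS' [FORCE]. ROWS is a JSON object of lists of equal length, an entry for each row: "offset": the shift along the world's x, y, z in m, a list of three; "yaw": the turn about the world's z in degrees; "jaw": the closure, from 0 (fully open) to 1 (shut). A call has 1 to 20 rows; each row shifts and turns the commanded pose from where the row before left it; what a row does not reach is not made up. A row lasts 1/12 s, in which the tool goes at most 41.7 mm and 7.16 degrees, less where a joint would pass 70% of its speed; a pose out of reach is approached as far as the arm can. A call is refused whole if a number of a shift passes 0.0417 or a number of a turn 7.16, either way. A call with a gripper value outside its range is refused whole. The fingers move at their own pace and stop on an object; FORCE is the grip in N (left out, the last holds). Time passes only in rows, so rows that do not move let the fingers close. It gives the time, the measured TCP pose, the force, the opening and the grip force at its end, in the units of the state.
- manip.get_obs(): the state, without advancing time (a new reading comes with each control period).
- manip.camera(name): name is "side" or "top" or "wrist"; returns a dict with "frame" (400x640x3 uint8, red, green, blue), "camera_matrix" (3x3 intrinsics, pixels), "eye" and "attitude" of the camera in the world; the wrist camera has in their place "hand_eye" (4x4, takes a point from camera to tool coordinates, whose origin is the TCP and whose axes are the flange's). Camera axes: x right, y up, looking along -z (the intrinsics and any distortion apply to the point x, -y, -z); pixel columns grow to the right and rows downward; lengths in m; the calibration is good to about 2 mm. The wrist camera is an equidistant fisheye: a pixel r from the principal point sees the ray r / f radians off the axis. A picture is of the moment at which its call begins: read the wrist's pose just before it. There is no depth.
- manip.hand_in(): hands the job in; it is judged then, once.
Trained networks look in a picture, given as the dict that the camera call returned (one of the last four; its "shot" number tells which), for a name from the list of things; names that differ only in an ending like _2 or _b are one class to them, and where a whole thing is asked for, a point or a joint stands for the part that bears it (a point fixed in the world has none). Each returns a list of dicts, best first, with "score" (0 to 1); they miss things now and then, are a little off and sometimes report something else, mostly with a low value. They report only what shows in the picture. A call takes as long as a camera call. They do not tell look-alikes from the thing itself.
- manip.masks_of(picture, name): "region" (400x640 bool, what is visible of it).
- manip.tip_of(picture, name): "at" ([x, y, z] in m, in world coordinates, good to about 4 mm: a listed point, or the origin of a listed thing).
The state is a dict: "clock": time; "joint_pos": joint angles; "joint_velocities": joint speeds; "tau": joint torques, N m; "position": TCP position; "ee_rot": TCP orientation; "ft_force": force on the tool from outside, world axes, zero at the start; "torque": the same for the moment, N m; "grip_width": opening from 0.0 (shut) to 1.0 (fully open); "grasp_force": force on a finger pad.
Only numpy, scipy, OpenCV 4.12 (cv2) and the standard library are available. Lean on these libraries where they do the work, as an engineer would, in place of code of your own. Each camera call takes 0.05 s, during which the arm holds its last target. There are 200 camera calls.

## Task

A shell blank lies ready in the nest of the small two-pillar press. Lower the loose platen square over both guide pillars, without dropping it or letting it tip, until it lies flat on the blank; then squeeze the release button in the grip of the raised lever, swing the lever all the way down without letting it fall, and let go so that the button springs out and the lever locks there with its foot bearing on the platen. Leave the things around the press where they are.

Things in the scene. Friction and masses are not known exactly. Their poses are not given: they have to be found in the camera images.
- press: two-pillar bench press, fixed: grey base plate, y from -100 to 100 mm, x from -63 to 172 mm, top at z = 18 mm. Origin on the bench midway between the two guide pillars; x points from the front of the press to its lever upright at the back (46 to 60 mm wide, centred at x = 130), y to its left along the line of the pillars, z up. Four 6 mm dowels between the pillars hold the blank
- press_pillar_a (a point): tip of the guide pillar at y = +68 mm of the press, 142 mm above the bench. Both pillars are alike: vertical steel rods 16 mm in diameter, the top 18 mm tapering to a blunt 7 mm nose
- press_pillar_b (a point): tip of the guide pillar at y = -68 mm of the press, 142 mm above the bench
- press_seat (a point): point on the press axis, midway between the pillars, 28 mm above the bench, where the underside of the seated platen lies (top face of the 10 mm blank in the nest)
- press_pivot (a point): the lever's pivot, 130 mm behind the pillar line and 126 mm above the bench; its axis is the y axis of the press
- platen: loose press platen, lying flat right of the press: aluminium plate 64 x 176 x 12 mm (x, y, z) with two 19 mm through bores at y = +68 and -68 mm in brass bushes (29 mm outside) up to z = 28 mm; in the middle an upright square steel stem (see platen_stem). Origin at the centre of the underside, z up. Fits the pillars either way round. 0.44 to 0.72 kg, balanced about the stem
- platen_stem (a point): gripping point on the platen's stem, 52 mm above the underside. Stem 28 x 28 mm with flat sides facing x and y, from a 48 mm flange (top at 18 mm) up to 72 mm, with a 22 mm round thrust cap up to 76 mm. Take it by the front and back (x) faces: fingers opening along y would meet the bushes and pillars
- press_lever (a joint): angle of the lever, rad: 0 = level and clamped (pointing to -x of the press, hard stop); 1.83 = raised and locked, leaning 15 degrees back past upright, as at the start. Lever 0.55 kg, stiff pivot (0.2 N m), falls if let go half-way. A sprung pin holds it in a notch at either end until the release button is pressed
- press_grip (a point): centre of the lever's black grip, 200 mm from the pivot at (-200 cos a, 0, +200 sin a) mm in press axes for lever angle a. Grip 30 mm wide along the pivot axis, 28 mm the other way, from 49 mm inboard of this point to 37 mm beyond it. A gripper closed across its width here presses the release button, and the grip can turn between the fingers
- press_latch (a joint): how far the release button is pressed in, m: 0 = out (lever locked when in a notch), 0.0065 = fully in; above 0.0055 the lever is free. Spring 2 to 5 N
- press_button (a point): centre of the outer face of the steel release button, on the left (+y) side of the grip beside press_grip: 36 mm long along the lever, 14 mm high, standing 7 mm proud when out
- press_foot: sprung round rubber foot, 20 mm diameter, under the lever 130 mm from the pivot; with the lever level it bears on the thrust cap of the seated platen, 3 mm compressed, about 6 N. Origin at the centre of its lower face
- shell_blank: pale polished shell blank 62 x 88 x 10 mm lying loose in the nest of the press between the pillars; origin at the centre of its underside. It stays there
- flux_jar: bystander: glass jar with a black lid, 52 mm diameter, 64 mm high; origin at the centre of its underside
- try_square: bystander: small try square 81 x 98 x 13 mm lying flat; origin at the centre of its underside
- pliers_red: bystander: pliers with red grips, 45 x 161 x 12 mm, lying flat; origin at the centre of the underside
Things that resemble listed ones, but are neither listed nor needed, are in the scene too. What is shaped like the shell_blank but turquoise is not meant.

How it is judged:
By the outcome, as a careful person would: the job done as asked, in the order asked, and still so for the second after the job is handed in, with the robot touching nothing.
It also fails if it takes over 64 s, if anything falls off the work surface, if the arm or the gripper's body presses on something with over 40 N, if the wrist force passes 120 N, or if a joint passes its speed limit or range.

## Working session

There is one attempt and no reset: what is moved stays moved. The work goes in short steps, Python scripts to look and compute and a shell command to move; the robot and the scene stay as the last step left them, time stands still between calls to the robot, and variables do not carry over. Pictures are saved under pics/ and viewed, at most 12 in all, crops included, and the job is handed in when it is done.

```bash
mkdir -p pics; cat > h.py <<'E'
from workcell import manip
import numpy as np, cv2
def save(p,n): cv2.imwrite('pics/'+n, cv2.cvtColor(p['frame'],cv2.COLOR_RGB2BGR))
def px(p,X):
    K=np.array(p['camera_matrix']); A=np.array(p['attitude'])
    if A.shape!=(3,3):
        from scipy.spatial.transform import Rotation as R; A=R.from_quat(A).as_matrix()
    c=A.T@(np.array(X)-np.array(p['eye'])); q=K@np.array([c[0],-c[1],-c[2]]); return q[:2]/q[2]
E
python3 - <<'E'
from h import *
np.set_printoptions(precision=4,suppress=True)
for cam in ['side','top']:
    p=manip.camera(cam); save(p,cam+'0.png'); print(cam,{k:np.array(v).tolist() for k,v in p.items() if k!='frame'})
    for n in ['press','press_pillar_a','press_seat','press_pivot','platen','platen_stem','press_grip','press_button','shell_blank','flux_jar','try_square','pliers_red','press_lever']:
        try: print(n,[(np.round(r['at'],4).tolist(),round(r['score'],2),px(p,r['at']).round().tolist()) for r in manip.tip_of(p,n)[:4]])
        except Exception as e: print(n,e)
o=manip.get_obs(); print(o['position'],o['ee_rot'],o['clock'],manip.tcp_to_grasp)
E
```

```text
side {'camera_matrix': [[481.7936142816826, 0.0, 317.66992376296986], [0.0, 481.7936142816826, 194.1203662996005], [0.0, 0.0, 1.0]], 'eye': [1.027221895499797, 1.0092948585035055, 1.1597321833315044], 'attitude': [0.0906470458710299, 0.3871267676593414, 0.891919036425397, 0.2153982620600199], 'shot': 1}
press [([0.5233, 0.1354, 0.0008], 0.73, [336.0, 243.0])]
press_pillar_a [([0.5331, 0.0693, 0.1437], 0.67, [324.0, 199.0]), ([0.5156, 0.201, 0.14], 0.64, [350.0, 226.0]), ([0.6553, 0.1535, 0.1258], 0.53, [299.0, 235.0])]
press_seat [([0.5229, 0.1371, 0.029], 0.87, [336.0, 238.0])]
press_pivot [([0.6546, 0.1538, 0.1244], 0.75, [300.0, 235.0])]
platen [([0.518, 0.2025, 0.1435], 0.63, [350.0, 226.0])]
platen_stem [([0.4906, -0.3237, 0.0532], 0.77, [285.0, 148.0])]
press_grip [([0.7022, 0.1559, 0.3186], 0.82, [281.0, 191.0]), ([0.517, 0.2021, 0.1454], 0.63, [350.0, 225.0])]
press_button [([0.7022, 0.1802, 0.3159], 0.41, [285.0, 198.0])]
shell_blank [([0.5278, 0.1408, 0.0211], 0.76, [336.0, 241.0]), ([0.3662, 0.2465, 0.0013], 0.69, [397.0, 250.0]), ([0.5233, -0.0656, 0.0041], 0.67, [308.0, 
[... 1470 characters left out ...]
button [([0.4889, -0.3277, 0.0512], 0.67, [424.0, 230.0]), ([0.7042, 0.1797, 0.3214], 0.36, [260.0, 123.0])]
shell_blank [([0.3689, 0.2423, 0.0026], 0.78, [240.0, 258.0]), ([0.5251, -0.0631, -0.0023], 0.77, [339.0, 216.0]), ([0.5198, 0.1419, 0.0169], 0.59, [275.0, 212.0])]
flux_jar [([0.4751, 0.3684, 0.0019], 0.77, [204.0, 222.0])]
try_square [([0.6844, -0.3202, -0.0046], 0.71, [419.0, 175.0])]
pliers_red [([0.6517, 0.3599, 0.0022], 0.78, [213.0, 169.0])]
press_lever it knows: flux_jar, platen, platen_stem, pliers_red, press, press_button, press_foot, press_grip, press_pillar, press_pivot, press_seat, shell_blank, try_square
[0.2124 0.5878 0.2075] [ 0.1725  0.985   0.     -0.    ] 1.3 0.0187
```

View pics/side0.png

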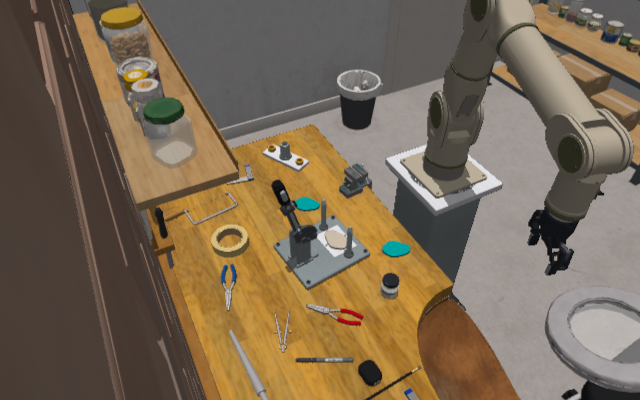

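View pics/top0.png

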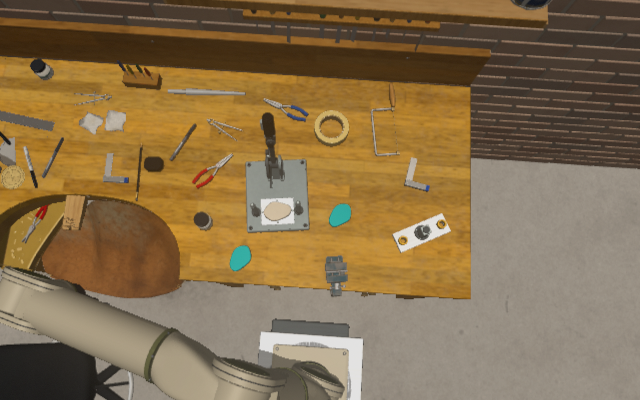

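```bash
python3 - <<'E'
import cv2,numpy as np
t=cv2.imread('pics/top0.png'); c=cv2.resize(t[190:270,370:470],None,fx=6,fy=6,interpolation=cv2.INTER_CUBIC)
s=cv2.imread('pics/side0.png');
cv2.imwrite('pics/crop.png',c)
E
```

```text
(no output)
```

View pics/crop.png

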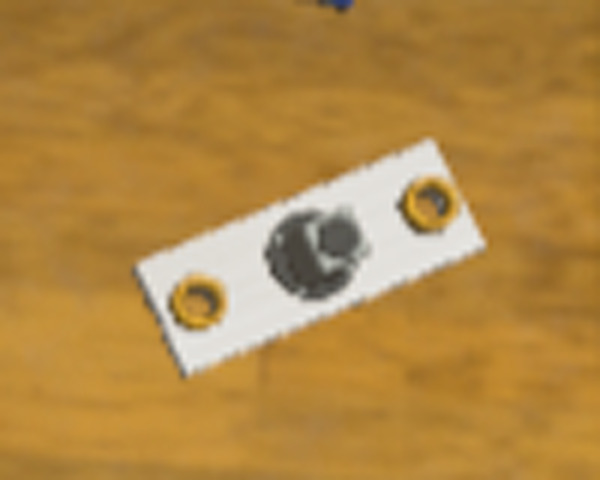

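Top view: the platen is at (421,232), with brass bushes at about (403,240) and (442,224). The press is at (277,200), with pillars at (255,210) and (298,209). The shell blank is in the nest at (277,211); the turquoise look-alikes at (340,215) and (240,258) are not wanted. Candidates for the platen are the white plate with stem (421,232), which is the only match, and the grey vise at (336,275), which isn't. The crop confirms two brass bushes and a stem.

```bash
cat >> h.py <<'E'
from scipy.spatial.transform import Rotation as Ro
def onplane(p,uv,z):
    K=np.array(p['camera_matrix']); q=np.linalg.inv(K)@np.array([uv[0],uv[1],1]); d=Ro.from_quat(p['attitude']).as_matrix()@np.array([q[0],-q[1],-q[2]])
    e=np.array(p['eye']); return e+d*(z-e[2])/d[2]
E
python3 - <<'E'
from h import *
np.set_printoptions(precision=4,suppress=True)
p=manip.camera('top')
A=onplane(p,(370+197/6,190+300/6),.028);B=onplane(p,(370+430/6,190+203/6),.028)
print(A,B,(A+B)/2,np.linalg.norm(A-B),np.degrees(np.arctan2(*(A-B)[[1,0]])))
acc={}
for cam in ['top','side']*3:
    p=manip.camera(cam)
    for n in ['press_pillar_a','press_pivot','press_seat','platen_stem','press_grip','press_foot']:
        for r in manip.tip_of(p,n)[:2]: print(cam,n,np.round(r['at'],4),round(r['score'],2))
E
```

```text
[ 0.4578 -0.2672  0.028 ] [ 0.518  -0.3887  0.028 ] [ 0.4879 -0.328   0.028 ] 0.1356427790874582 116.37159746738115
top press_pillar_a [0.5316 0.071  0.1407] 0.88
top press_pillar_a [0.5198 0.2028 0.1404] 0.71
top press_pivot [0.6518 0.1512 0.1255] 0.57
top press_seat [0.5257 0.1345 0.031 ] 0.74
top platen_stem [ 0.4924 -0.3282  0.0497] 0.57
top press_grip [0.7018 0.1568 0.3172] 0.88
top press_foot [0.6623 0.1521 0.2558] 0.59
top press_foot [ 0.6861 -0.3173 -0.0024] 0.16
side press_pillar_a [0.5328 0.0707 0.1461] 0.85
side press_pillar_a [0.5177 0.2018 0.1413] 0.75
side press_pivot [0.6527 0.1543 0.1228] 0.78
side press_pivot [0.6639 0.1506 0.2576] 0.35
side press_seat [0.523  0.1387 0.0308] 0.75
side press_seat [0.528  0.1411 0.0205] 0.55
side platen_stem [ 0.4882 -0.3257  0.0569] 0.81
side press_grip [0.7058 0.1541 0.3156] 0.73
side press_foot [0.6617 0.1521 0.2572] 0.35
top press_pillar_a [0.5311 0.0682 0.1419] 0.85
top press_pillar_a [0.5179 0.2088 0.1383] 0.6
top press_pivot [0.65   0.1482 0.1246] 0.8
top press_seat [0.527  0.1372 0.0279] 0.6
top platen_stem [ 0.489  -0.3285  0.
[... 614 characters left out ...]
.5167 0.2086 0.1384] 0.77
top press_pillar_a [0.5292 0.0664 0.1425] 0.76
top press_pivot [0.6509 0.1521 0.1268] 0.72
top press_seat [0.5287 0.1358 0.0284] 0.66
top platen_stem [ 0.4916 -0.3274  0.0528] 0.87
top press_grip [0.7038 0.154  0.32  ] 0.77
top press_foot [0.6626 0.1515 0.2544] 0.58
top press_foot [0.701  0.1556 0.3188] 0.54
side press_pillar_a [0.5154 0.1984 0.1431] 0.88
side press_pillar_a [0.5332 0.0711 0.1457] 0.73
side press_pivot [0.655  0.1544 0.1253] 0.67
side press_seat [0.5233 0.1416 0.0334] 0.61
side platen_stem [ 0.4897 -0.3243  0.0547] 0.96
side press_grip [0.7043 0.1543 0.3171] 0.73
side press_grip [0.6552 0.1539 0.1247] 0.52
side press_foot [0.6636 0.1497 0.2545] 0.39
```

```bash
python3 -m jog '{"offset":[[0.0185,-0.034,0.0105],[0.0185,-0.034,0.0105],[0.0185,-0.034,0.0105],[0.0185,-0.034,0.0105],[0.0185,-0.034,0.0105],[0.0185,-0.034,0.0105],[0.0185,-0.034,0.0105],[0.0185,-0.034,0.0105],[0.0185,-0.034,0.0105],[0.0185,-0.034,0.0105],[0.0185,-0.034,0.0105],[0.0185,-0.034,0.0105],[0.0185,-0.034,0.0105],[0,0,0],[0,0,0]],"yaw":[-3.36,-3.36,-3.36,-3.36,-3.36,-3.36,-3.36,-3.36,-3.36,-3.36,-3.36,-3.36,-3.36,0,0],"jaw":[0,0,0,0,0,0,0,0,0,0,0,0,0,0,0]}' 40
cat >> h.py <<'E'
def wrist():
    o=manip.get_obs(); p=manip.camera('wrist'); return o,p
def wpx(o,p,X):
    H=np.array(p['hand_eye']); t=Ro.from_quat(o['ee_rot']).as_matrix().T@(np.array(X)-o['position'])
    c=np.linalg.inv(H)@np.r_[t,1]; x,y,z=c[0],-c[1],-c[2]; K=np.array(p['camera_matrix']); r=np.hypot(x,y); th=np.arctan2(r,z)
    return np.array([K[0,2]+K[0,0]*th*x/r,K[1,2]+K[1,1]*th*y/r])
def wray(o,p,uv,z):
    K=np.array(p['camera_matrix']); a=(uv[0]-K[0,2])/K[0,0]; b=(uv[1]-K[1,2])/K[1,1]; th=np.hypot(a,b)
    c=np.array([np.sin(th)*a/th,-np.sin(th)*b/th,-np.cos(th)]); H=np.array(p['hand_eye']); R=Ro.from_quat(o['ee_rot']).as_matrix()
    d=R@H[:3,:3]@c; e=R@H[:3,3]+o['position']; return e+d*(z-e[2])/d[2]
E
python3 - <<'E'
from h import *
o,p=wrist(); save(p,'w1.png'); print(p['hand_eye'],o['position'],o['ee_rot'])
for n in ['press_pillar_a','press_seat','press_pivot','press_grip']:
    for r in manip.tip_of(p,n)[:3]: print(n,np.round(r['at'],4),round(r['score'],2),wpx(o,p,r['at']).round())
print(wpx(o,p,[.518,.204,.142]),wpx(o,p,[.532,.069,.142]))
E
```

```text
clock: 4.7
position: [0.454, 0.1438, 0.3448]
ee_rot: [0.529, 0.849, 0.001, 0.0]
ft_force: [-0.1, 1.0, -0.7]
grip_width: 1.0
grasp_force: 0.0
[[-6.62366251e-04  9.47657798e-01  3.19287111e-01  8.18205196e-02]
 [ 9.99999779e-01  6.11043179e-04  2.60913355e-04  6.02307372e-04]
 [ 5.21583642e-05  3.19287214e-01 -9.47657993e-01 -1.67232880e-01]
 [ 0.00000000e+00  0.00000000e+00  0.00000000e+00  1.00000000e+00]] [0.45396373 0.14377996 0.34483166] [5.28590451e-01 8.48876557e-01 7.83044992e-04 3.36522147e-04]
press_pillar_a [0.5363 0.0718 0.1404] 0.85 [352. 239.]
press_pillar_a [0.5133 0.2043 0.1432] 0.8 [386. 144.]
press_pillar_a [0.6553 0.1515 0.1259] 0.32 [449. 221.]
press_pivot [0.6543 0.1501 0.1266] 0.69 [448. 221.]
[388.94005511 145.35285515] [348.10442378 240.33941258]
```

View pics/w1.png

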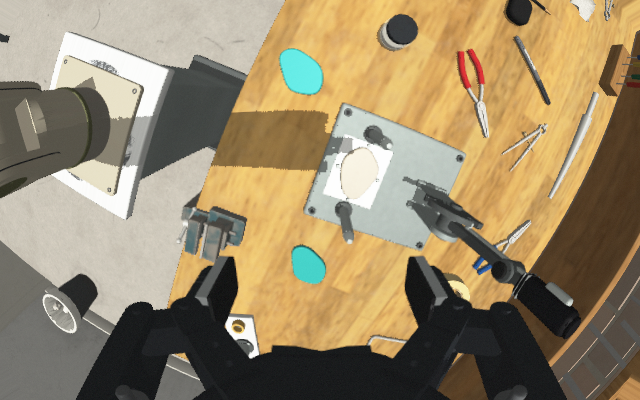

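Wrist view: the pillar tips at (388,146) and (349,240) match the triangulated values. The press, blank and lever are all as expected. Next I'll go to the platen.

```bash
python3 -m jog '{"offset":[[0.003,-0.0392,-0.012],[0.003,-0.0392,-0.012],[0.003,-0.0392,-0.012],[0.003,-0.0392,-0.012],[0.003,-0.0392,-0.012],[0.003,-0.0392,-0.012],[0.003,-0.0392,-0.012],[0.003,-0.0392,-0.012],[0.003,-0.0392,-0.012],[0.003,-0.0392,-0.012],[0.003,-0.0392,-0.012],[0.003,-0.0392,-0.012],[0,0,0],[0,0,0],[0,0,0]],"yaw":[0,0,0,0,0,0,0,0,0,0,0,0,0,0,0],"jaw":[0,0,0,0,0,0,0,0,0,0,0,0,0,0,0]}' 40
python3 - <<'E'
from h import *
o,p=wrist(); save(p,'w2.png'); print(o['position'],o['ee_rot'])
for r in manip.tip_of(p,'platen_stem')[:3]+manip.tip_of(p,'platen')[:2]: print(np.round(r['at'],4),round(r['score'],2),wpx(o,p,r['at']).round())
hsv=cv2.cvtColor(p['frame'],cv2.COLOR_RGB2HSV)
m=manip.masks_of(p,'platen')[0]['region'].astype(np.uint8)
print(cv2.boundingRect(m),[wpx(o,p,x).round() for x in ([.4578,-.2672,.028],[.518,-.3887,.028])])
E
```

```text
clock: 6.2
position: [0.4893, -0.3236, 0.1995]
ee_rot: [0.526, 0.85, -0.0, -0.001]
ft_force: [0.4, 0.5, -0.3]
grip_width: 1.0
grasp_force: 0.0
[ 0.48925282 -0.32363402  0.19953215] [ 5.26158272e-01  8.50386476e-01 -3.26250548e-05 -5.59249850e-04]
[ 0.4934 -0.3275  0.0513] 0.64 [322. 182.]
[ 0.4853 -0.3305 -0.0005] 0.89 [315. 170.]
(290, 98, 59, 144) [array([318., 114.]), array([318., 229.])]
```

View pics/w2.png

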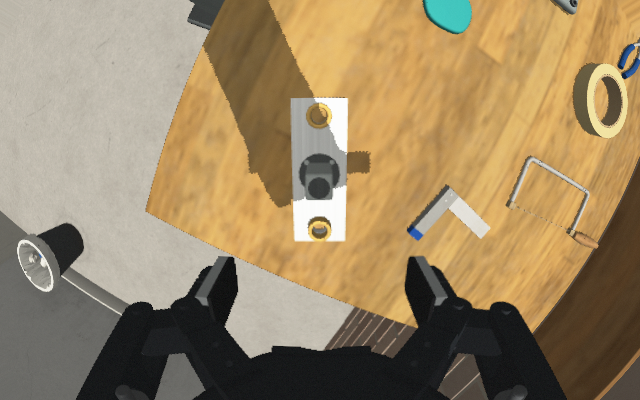

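```bash
python3 -m jog '{"offset":[[0,-0.004,-0.02],[0,0,-0.03],[0,0,-0.03],[0,0,-0.03],[0,0,-0.025],[0,0,-0.02],[0,0,-0.0115],[0,0,0],[0,0,0],[0,0,0],[0,0,0],[0,0,0],[0,0,0],[0,0,0],[0,0,0],[0,0,0],[0,0,0]],"yaw":[0,0,0,0,0,0,0,0,0,0,0,0,0,0,0,0,0],"jaw":[0,0,0,0,0,0,0,0,0,1,1,1,1,1,1,1,1]}' 60
```

```text
clock: 7.82
position: [0.4893, -0.3288, 0.0343]
ee_rot: [0.527, 0.85, 0.0, 0.0]
ft_force: [-1.5, 0.2, 6.9]
grip_width: 0.308
grasp_force: 60.9
```

```bash
python3 -m jog '{"offset":[[0,0,0.005],[0,0,0.01],[0,0,0.02],[0,0,0.02],[0,0,0.02],[0,0,0.02],[0,0,0.02],[0,0,0.02],[0,0,0.02],[0,0,0.02],[0,0,0.015],[0,0,0.005],[0,0,0],[0,0,0]],"yaw":[0,0,0,0,0,0,0,0,0,0,0,0,0,0],"jaw":[1,1,1,1,1,1,1,1,1,1,1,1,1,1]}' 60
python3 - <<'E'
from h import *
o,p=wrist(); save(p,'w3.png'); print(o['position'],o['ee_rot'],o['torque'])
E
```

```text
clock: 8.98
position: [0.4886, -0.3283, 0.2279]
ee_rot: [0.527, 0.85, 0.0, -0.0]
ft_force: [0.7, -0.4, -5.5]
grip_width: 0.305
grasp_force: 60.0
[ 0.4885748  -0.32832623  0.22788533] [ 5.26608920e-01  8.50107570e-01  8.24562549e-05 -3.98574212e-04] [ 0.07922805  0.01170607 -0.01723722]
```

View pics/w3.png

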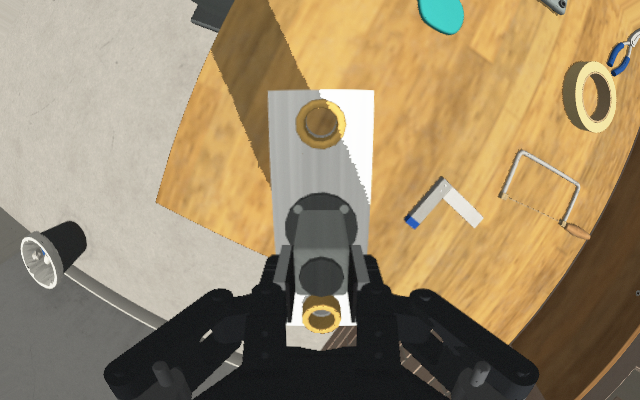

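```bash
python3 - <<'E'
from h import *
np.set_printoptions(precision=4,suppress=True)
o,p=wrist(); h=cv2.cvtColor(p['frame'],cv2.COLOR_RGB2HSV)
R=Ro.from_quat(o['ee_rot']).as_matrix()
Z=o['position'][2]-.0343+.028
for (x0,y0,x1,y1) in [(290,95,352,155),(298,292,345,335)]:
    m=cv2.inRange(h,(14,110,60),(30,255,255)); k=np.zeros_like(m); k[y0:y1,x0:x1]=m[y0:y1,x0:x1]
    c=max(cv2.findContours(k,0,2)[0],key=cv2.contourArea); e=cv2.fitEllipse(cv2.convexHull(c)); print(e)
    print((R.T@(wray(o,p,e[0],Z)-o['position'])))
for uv in [(320.5,122),(320.5,319)]: print(uv,R.T@(wray(o,p,uv,Z)-o['position']))
print([wpx(o,p,o['position']+R@np.array([s*.068,0,.0343-.028])) for s in (1,-1)], o['position'])
E
```

```text
((320.4505920410156, 123.7310791015625), (49.01253128051758, 49.150474548339844), 84.6096420288086)
[0.0673 0.0003 0.0064]
((320.9598083496094, 313.2469177246094), (39.866912841796875, 40.66413116455078), 159.04026794433594)
[-0.0628  0.0005  0.0062]
(320.5, 122) [0.0683 0.0003 0.0064]
(320.5, 319) [-0.0684  0.0002  0.0062]
[array([319.8779, 122.5779]), array([320.242 , 318.5362])] [ 0.4884 -0.3281  0.2274]
```

```bash
python3 - <<'E'
from h import *
from scipy.optimize import least_squares
np.set_printoptions(precision=4,suppress=True)
o={'position':np.array([0.45396373,0.14377996,0.34483166]),'ee_rot':np.array([5.28590451e-01,8.48876557e-01,7.83044992e-04,3.36522147e-04])}
p=manip.camera('wrist'); t=manip.camera('top')
def sub(f,c,w):
    g=cv2.cvtColor(cv2.imread(f),cv2.COLOR_BGR2GRAY); c=np.array(c,np.float32).reshape(-1,1,2)
    return cv2.cornerSubPix(g,c.copy(),(w,w),(-1,-1),(3,50,.01)).reshape(-1,2)
cw=sub('pics/w1.png',[(345,103),(466,153),(421,248),(304,212)],4)
ct=sub('pics/top0.png',[(248,232),(246,163),(307,160),(309,230)],3)
print(cw,ct)
L=np.array([[-.063,.1,.018],[.172,.1,.018],[.172,-.1,.018],[-.063,-.1,.018]])
T=np.array([[0,.068,.142],[0,-.068,.142]]); tw=np.array([[388.5,146],[349,240]])
def W(q,P): c,s=np.cos(q[2]),np.sin(q[2]); return np.array([[q[0]+c*a-s*b,q[1]+s*a+c*b,z] for a,b,z in P])
def rw(q): return np.r_[np.array([wpx(o,p,X) for X in W(q,L)])-cw,np.array([wpx(o,p,X) for X in W(q,T)])-tw].ravel()
def rt(q): return (np.array([px(t,X) for X in W(q,L)])-ct).ravel()
for f in (rw,rt,lambda q:np.r_[rw(q),rt(q)]):
    s=least_squares(f,[.525,.137,.11],loss='soft_l1'); print(s.x,np.degrees(s.x[2]),f(s.x).round(1))
E
```

```text
[[342.7942 102.1779]
 [466.     153.    ]
 [419.7962 248.5959]
 [305.7437 208.0337]] [[248.6095 231.9364]
 [246.     163.    ]
 [304.894  161.6477]
 [309.     230.    ]]
[0.5251 0.1369 0.1138] 6.517668343666567 [-0.2 -1.5  1.4  0.1  1.4  2.9 -4.2  4.9  0.2 -1.3 -0.2  0.3]
[0.5196 0.1339 0.119 ] 6.819073899622576 [-1.7  1.6 -0.7 -0.6  1.4 -2.   0.8  0.5]
[0.5245 0.1368 0.1126] 6.452244169648136 [-0.6 -1.6  1.1  0.2  1.   3.  -4.6  4.8 -0.3 -1.3 -0.8  0.3 -2.6 -0.2
 -1.1 -2.3  1.  -3.3 -0.1 -0.9]
```

```bash
python3 -m jog '{"offset":[[0.0023,0.015,0],[0.0023,0.025,0],[0.0023,0.032,0],[0.0023,0.032,0],[0.0023,0.032,0],[0.0023,0.032,0],[0.0023,0.032,0],[0.0023,0.032,0],[0.0023,0.032,0],[0.0023,0.032,0],[0.0023,0.032,0],[0.0023,0.032,0],[0.0023,0.032,0],[0.0023,0.032,0],[0.0023,0.025,0],[0.0023,0.016,0],[0,0,0],[0,0,0],[0,0,0]],"yaw":[-1.25,-1.25,-1.25,-1.25,-1.25,-1.25,-1.25,-1.25,-1.25,-1.25,-1.25,-1.25,-1.25,-1.25,-1.25,-1.25,0,0,0],"jaw":[1,1,1,1,1,1,1,1,1,1,1,1,1,1,1,1,1,1,1]}' 60
python3 - <<'E'
from h import *
np.set_printoptions(precision=4,suppress=True)
o,p=wrist(); print(o['position'],o['ee_rot'])
cv2.imwrite('pics/w4.png',cv2.cvtColor(p['frame'],cv2.COLOR_RGB2BGR))
for n in ['press_pillar_a']: 
    for r in manip.tip_of(p,n)[:3]: print(np.round(r['at'],4),round(r['score'],2),wpx(o,p,r['at']).round())
print(wpx(o,p,[.5174,.2045,.142]))
E
```

```text
clock: 10.77
position: [0.5256, 0.1352, 0.2281]
ee_rot: [0.667, 0.745, -0.001, 0.0]
ft_force: [-0.0, -0.3, -4.4]
grip_width: 0.308
grasp_force: 60.0
[0.5256 0.1352 0.2281] [ 0.6665  0.7455 -0.0005  0.0001]
[0.5131 0.2037 0.1435] 0.58 [314. 113.]
[319.6117 112.8944]
```

View pics/w4.png

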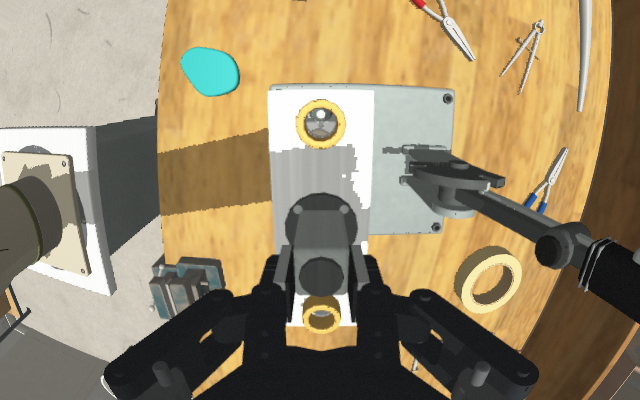

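```bash
python3 -m jog '{"offset":[[0,0.0015,-0.005],[0,0,-0.01],[0,0,-0.01],[0,0,-0.008],[0,0,-0.005],[0,0,0],[0,0,0],[0,0,0]],"yaw":[0,0,0,0,0,0,0,0],"jaw":[1,1,1,1,1,1,1,1]}' 60
python3 - <<'E'
from h import *
np.set_printoptions(precision=4,suppress=True)
o,p=wrist(); print(o['position'],o['ee_rot'],[wpx(o,p,X) for X in ([.5174,.2045,.142],)])
s=manip.camera('side');t=manip.camera('top')
R=Ro.from_quat(o['ee_rot']).as_matrix();C=o['position']+R@[0,0,.0343]
def crop(f,x,y,w,h,k): return cv2.resize(cv2.cvtColor(f[y:y+h,x:x+w],cv2.COLOR_RGB2BGR),(w*k,h*k),interpolation=cv2.INTER_CUBIC)
for q in (s,t): print([px(q,X).round(1) for X in ([.5174,.2045,.142],[.5327,.0693,.142],C+R@[.068,0,0],C-R@[.068,0,0],C)])
im=np.zeros((600,800,3),np.uint8)
a=crop(p['frame'],285,85,72,72,4); b=crop(s['frame'],285,170,100,75,5); c=crop(t['frame'],235,175,80,55,5)
im[:288,:288]=a; im[:275,300:700]=c; im[0:0]=0; im[290:600,0:500]=b[:310]
cv2.imwrite('pics/c5.png',im)
E
```

```text
clock: 11.53
position: [0.526, 0.1379, 0.1909]
ee_rot: [0.666, 0.746, 0.0, 0.0]
ft_force: [-0.1, -1.4, -5.0]
grip_width: 0.311
grasp_force: 59.9
[0.526  0.1379 0.1909] [0.6662 0.7458 0.0002 0.0002] [array([318.4207, 119.3558])]
[array([350.2, 226.6]), array([323.7, 199.4]), array([350.3, 223.5]), array([323.6, 196.3]), array([336.6, 209.5])]
[array([251.4, 203.8]), array([297.3, 201.9]), array([250.5, 202.4]), array([296.9, 200.5]), array([273.7, 201.5])]
```

View pics/c5.png

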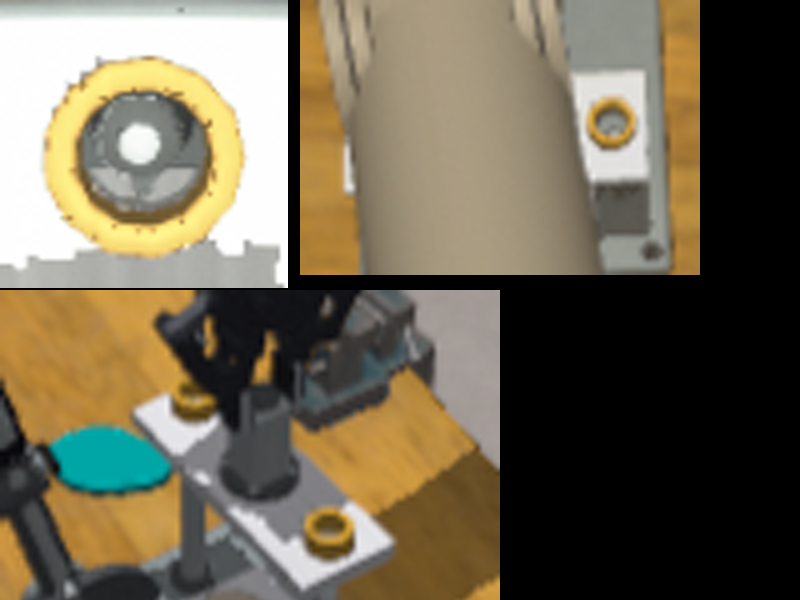

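```bash
python3 -m jog '{"offset":[[0,-0.001,0],[0,-0.001,0],[0,0,-0.003],[0,0,-0.004],[0,0,-0.004],[0,0,-0.004],[0,0,-0.004],[0,0,-0.003],[0,0,0],[0,0,0],[0,0,0]],"yaw":[0,0,0,0,0,0,0,0,0,0,0],"jaw":[1,1,1,1,1,1,1,1,1,1,1]}' 60
python3 - <<'E'
from h import *
np.set_printoptions(precision=4,suppress=True)
o,p=wrist(); print(o['position'],o['ee_rot'],o['ft_force'],o['torque'])
R=Ro.from_quat(o['ee_rot']).as_matrix()
f=p['frame']
print(wpx(o,p,o['position']+R@[.068,0,.0343-.142+o['position'][2]-.0343]), wpx(o,p,[.5182,.2035,.142]))
im=cv2.resize(cv2.cvtColor(f[90:160,285:355],cv2.COLOR_RGB2BGR),None,fx=6,fy=6,interpolation=cv2.INTER_CUBIC)
t=manip.camera('top')['frame']; c=cv2.resize(cv2.cvtColor(t[185:225,280:320],cv2.COLOR_RGB2BGR),(360,420),interpolation=cv2.INTER_CUBIC)
cv2.imwrite('pics/c6.png',np.hstack([im,c]))
E
```

```text
clock: 12.6
position: [0.5259, 0.1359, 0.1687]
ee_rot: [0.666, 0.746, 0.0, 0.0]
ft_force: [-0.2, -0.4, -4.3]
grip_width: 0.313
grasp_force: 59.9
[0.5259 0.1359 0.1687] [0.6662 0.7458 0.0001 0.0001] [-0.1552 -0.4244 -4.2541] [-0.0064 -0.0149 -0.0322]
[319.8684 120.3497] [319.8315 120.3648]
```

View pics/c6.png

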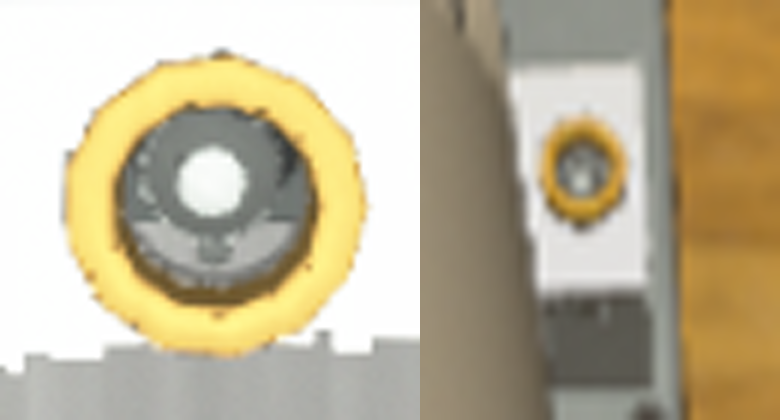

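Crop: nose a is bright and centred in the bore at (320.3,120.0), against (319.9,120.4) predicted. Nose b shows in its bore in the top view. No contact force yet, so I'll keep lowering.

```bash
python3 -m jog '{"offset":[[0,0,-0.003],[0,0,-0.003],[0,0,-0.003],[0,0,-0.003],[0,0,-0.003],[0,0,-0.003],[0,0,-0.003],[0,0,-0.003],[0,0,0],[0,0,0]],"yaw":[0,0,0,0,0,0,0,0,0,0],"jaw":[1,1,1,1,1,1,1,1,1,1]}' 60; python3 -c "
from h import *
o=manip.get_obs();print(o['position'],o['ee_rot'],o['ft_force'],o['torque'])"
```

```text
clock: 13.53
position: [0.5257, 0.1359, 0.1444]
ee_rot: [0.666, 0.746, -0.0, -0.0]
ft_force: [0.4, -0.6, -4.2]
grip_width: 0.31
grasp_force: 59.9
[0.5256524  0.13586658 0.14439324] [ 6.66237861e-01  7.45739299e-01 -1.02885639e-04 -1.26748206e-05] [ 0.38455731 -0.5801566  -4.19342008] [ 0.03605827 -0.00315177 -0.0210197 ]
```

```bash
python3 -m jog '{"offset":[[0,0,-0.003],[0,0,-0.005],[0,0,-0.005],[0,0,-0.005],[0,0,-0.005],[0,0,-0.005],[0,0,-0.005],[0,0,-0.005],[0,0,-0.005],[0,0,-0.005],[0,0,-0.005],[0,0,-0.005],[0,0,-0.005],[0,0,-0.005],[0,0,-0.004],[0,0,0],[0,0,0]],"yaw":[0,0,0,0,0,0,0,0,0,0,0,0,0,0,0,0,0],"jaw":[1,1,1,1,1,1,1,1,1,1,1,1,1,1,1,1,1]}' 60; python3 -c "
from h import *
o=manip.get_obs();print(o['position'],o['ee_rot'],o['ft_force'],o['torque'])"
```

```text
clock: 14.95
position: [0.5256, 0.1358, 0.0723]
ee_rot: [0.666, 0.746, -0.0, -0.0]
ft_force: [-0.2, -0.0, -4.7]
grip_width: 0.305
grasp_force: 59.9
[0.52561886 0.13581893 0.0723437 ] [ 6.66217226e-01  7.45757719e-01 -1.79973666e-04 -1.63086616e-05] [-0.23981179 -0.0215146  -4.74534083] [0.02307385 0.0049357  0.01068589]
```

Underside is at about 0.038, so 10 mm remain. I'll take it slowly.

```bash
python3 -m jog '{"offset":[[0,0,-0.002],[0,0,-0.002],[0,0,-0.002],[0,0,-0.0015],[0,0,-0.001],[0,0,-0.0005],[0,0,-0.0005],[0,0,0],[0,0,0]],"yaw":[0,0,0,0,0,0,0,0,0],"jaw":[1,1,1,1,1,1,1,1,1]}' 60; python3 -c "
from h import *
o=manip.get_obs();print(o['position'],o['ft_force'],o['torque'])"
```

```text
clock: 15.7
position: [0.5258, 0.136, 0.0631]
ee_rot: [0.666, 0.746, 0.0, 0.0]
ft_force: [0.1, 0.4, -5.5]
grip_width: 0.31
grasp_force: 60.0
[0.52575513 0.1359508  0.06309279] [ 0.11800027  0.35478832 -5.47637953] [-0.00271177  0.04053509 -0.0531258 ]
```

```bash
python3 -m jog '{"offset":[[0,0,-0.0005],[0,0,-0.0005],[0,0,-0.0005],[0,0,0],[0,0,0]],"yaw":[0,0,0,0,0],"jaw":[1,1,1,1,1]}' 60
```

```text
clock: 16.12
position: [0.5258, 0.136, 0.0619]
ee_rot: [0.666, 0.746, 0.0, -0.0]
ft_force: [-2.5, -0.9, 1.9]
grip_width: 0.308
grasp_force: 60.7
```

```bash
python3 -m jog '{"offset":[[0,0,0],[0,0,0],[0,0,0],[0,0,0],[0,0,0],[0,0,0],[0,0,0],[0,0,0],[0,0,0.01],[0,0,0.02],[0,0,0.03],[0,0,0.03],[0,0,0.03],[0,0,0]],"yaw":[0,0,0,0,0,0,0,0,0,0,0,0,0,0],"jaw":[0.6,0.5,0.4,0.3,0.2,0.1,0,0,0,0,0,0,0,0]}' 60
python3 - <<'E'
from h import *
np.set_printoptions(precision=4,suppress=True)
o,p=wrist()
for q in (p,manip.camera('side'),manip.camera('top')):
    for n in ('platen','press_grip','press_button','press_pivot'):
        for r in manip.tip_of(q,n)[:2]: print(n,np.round(r['at'],4),round(r['score'],2))
E
```

```text
clock: 17.28
position: [0.5286, 0.1364, 0.1881]
ee_rot: [0.666, 0.746, 0.004, 0.002]
ft_force: [1.1, 0.3, 0.2]
grip_width: 0.996
grasp_force: 0.0
platen [0.5249 0.1357 0.0274] 0.61
press_button [0.5322 0.1344 0.082 ] 0.62
press_pivot [0.6578 0.1466 0.1279] 0.97
platen [0.5281 0.1326 0.0279] 0.97
press_grip [0.7038 0.1521 0.3162] 0.56
press_button [0.7033 0.1789 0.3151] 0.46
press_button [0.6534 0.1507 0.1237] 0.36
press_pivot [0.6522 0.1502 0.1242] 0.74
press_grip [0.7005 0.1552 0.3191] 0.87
press_button [0.7071 0.1819 0.3191] 0.61
press_pivot [0.701  0.1563 0.3205] 0.73
press_pivot [ 0.4771  0.3653 -0.0006] 0.64
```

```bash
python3 -m jog '{"offset":[[0,0,0.036],[0,0,0.036],[0,0,0.036],[0,0,0.036],[0,0,0.036],[0,0,0.036],[0.0253,0.0029,0],[0.0253,0.0029,0],[0.0253,0.0029,0],[0.0253,0.0029,0],[0.0253,0.0029,0],[0.0253,0.0029,0],[0.0253,0.0029,0],[0,0,0],[0,0,0],[0,0,0],[0,0,0]],"yaw":[6.92,6.92,6.92,6.92,6.92,6.92,6.92,6.92,6.92,6.92,6.92,6.92,6.92,0,0,0,0],"jaw":[0,0,0,0,0,0,0,0,0,0,0,0,0,0,0,0,0]}' 40
python3 - <<'E'
from h import *
np.set_printoptions(precision=4,suppress=True)
o,p=wrist(); print(o['position'],o['ee_rot'],o['joint_pos']); save(p,'w7.png')
R=Ro.from_quat(o['ee_rot']).as_matrix(); print(R, np.degrees(np.arctan2(R[1,1],R[0,1])))
for n in ('press_grip','press_button','press_pivot'):
    for r in manip.tip_of(p,n)[:2]: print(n,np.round(r['at'],4),round(r['score'],2),wpx(o,p,r['at']).round())
print(wpx(o,p,[.706,.1564,.3193]))
E
```

```text
clock: 19.45
position: [0.7022, 0.1562, 0.3988]
ee_rot: [-0.055, 0.998, 0.0, 0.001]
ft_force: [0.0, 0.3, -0.1]
grip_width: 0.999
grasp_force: 0.0
[0.7022 0.1562 0.3988] [-0.0553  0.9985  0.0003  0.0006] [-0.5003  0.604   0.4941  0.7416 -0.284   1.842   1.5202]
[[-0.9939 -0.1104  0.0013]
 [-0.1104  0.9939  0.0007]
 [-0.0013  0.0006 -1.    ]] 96.34076578820566
press_grip [0.7045 0.1556 0.3178] 0.65 [320. 199.]
press_button [0.7003 0.1764 0.3236] 0.87 [346. 199.]
press_button [0.665  0.1522 0.2567] 0.58 [321. 142.]
press_pivot [ 0.6493  0.3597 -0.002 ] 0.74 [430. 129.]
press_pivot [0.6561 0.1503 0.1258] 0.64 [320. 122.]
[320.8629 200.9454]
```

View pics/w7.png

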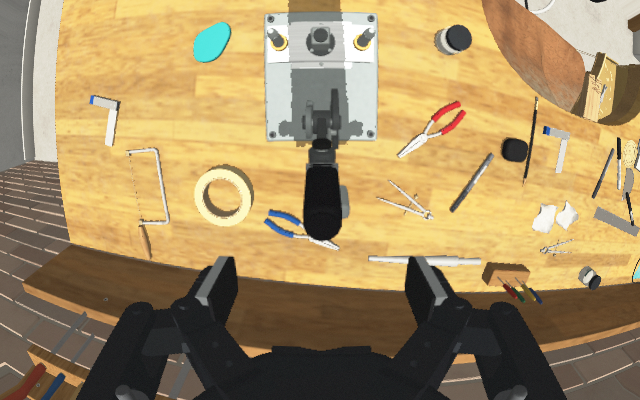

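Wrist view: the platen is seated with both pillar noses through the bushes at (279,42) and (363,42). The grip is centred at (322,200) with the button at (346,200). I'll go down and squeeze.

```bash
python3 -m jog '{"offset":[[0.0035,0,-0.015],[0,0,-0.02],[0,0,-0.02],[0,0,-0.02],[0,0,-0.015],[0,0,-0.008],[0,0,0],[0,0,0],[0,0,0],[0,0,0],[0,0,0],[0,0,0],[0,0,0],[0,0,0],[0,0,0],[0,0,0],[0,0,0]],"yaw":[0,0,0,0,0,0,0,0,0,0,0,0,0,0,0,0,0],"jaw":[0,0,0,0,0,0,0,0,1,1,1,1,1,1,1,1,1]}' 40;  python3 -c "
from h import *
o=manip.get_obs();print(o['position'],o['ft_force'],o['torque'],o['grip_width']*85)"
```

```text
clock: 21.07
position: [0.7066, 0.1575, 0.3004]
ee_rot: [-0.057, 0.998, 0.001, 0.001]
ft_force: [1.7, 4.2, 5.1]
grip_width: 0.346
grasp_force: 41.7
[0.70660854 0.15753835 0.30043927] [1.72206205 4.2139781  5.1052732 ] [ 1.15397204 -0.26392561  0.09976487] 29.426350651317374
```

```bash
python3 - <<'E'
import numpy as np
a=np.linspace(1.83,0,41); u=np.array([.9938,.1115])
x=-.2*np.cos(a); z=.2*np.sin(a)
P=np.c_[x*u[0],x*u[1],z]; D=np.round(np.diff(np.round(P-P[0],4),axis=0),4)
for i in (0,20): print(str(D[i:i+20].tolist()).replace(' ',''),D[i:i+20].sum(0))
E
```

```text
[[-0.0088,-0.001,0.0021],[-0.009,-0.001,0.0018],[-0.009,-0.001,0.0013],[-0.009,-0.001,0.0009],[-0.0091,-0.001,0.0005],[-0.0091,-0.0011,0.0001],[-0.0091,-0.001,-0.0004],[-0.009,-0.001,-0.0008],[-0.009,-0.001,-0.0011],[-0.009,-0.001,-0.0016],[-0.0089,-0.001,-0.002],[-0.0087,-0.001,-0.0025],[-0.0087,-0.001,-0.0028],[-0.0085,-0.0009,-0.0032],[-0.0084,-0.001,-0.0036],[-0.0082,-0.0009,-0.004],[-0.008,-0.0009,-0.0043],[-0.0077,-0.0008,-0.0047],[-0.0076,-0.0009,-0.0051],[-0.0073,-0.0008,-0.0054]] [-0.1721 -0.0193 -0.0348]
[[-0.0071,-0.0008,-0.0057],[-0.0068,-0.0008,-0.0061],[-0.0066,-0.0007,-0.0064],[-0.0062,-0.0007,-0.0066],[-0.0059,-0.0007,-0.007],[-0.0056,-0.0006,-0.0072],[-0.0053,-0.0006,-0.0075],[-0.0049,-0.0005,-0.0077],[-0.0046,-0.0006,-0.0079],[-0.0042,-0.0004,-0.0081],[-0.0038,-0.0005,-0.0083],[-0.0034,-0.0003,-0.0084],[-0.0031,-0.0004,-0.0087],[-0.0027,-0.0003,-0.0087],[-0.0022,-0.0002,-0.0089],[-0.0019,-0.0002,-0.0089],[-0.0014,-0.0002,-0.0091],[-0.0011,-0.0001,-0.009],[-0.0006,-0.0001,-0.0092],[-0.0002,0.0,-0.0091]] [-0.0776 -0.0087 -0.1585]
```

First 6 rows, then a force check.

```bash
python3 -m jog '{"offset":[[-0.0088,-0.001,0.0021],[-0.009,-0.001,0.0018],[-0.009,-0.001,0.0013],[-0.009,-0.001,0.0009],[-0.0091,-0.001,0.0005],[-0.0091,-0.0011,0.0001]],"yaw":[0,0,0,0,0,0],"jaw":[1,1,1,1,1,1]}' 40;  python3 -c "
from h import *
o=manip.get_obs();print(o['position'],o['ft_force'],o['torque'],o['grip_width']*85)
p=manip.camera('side');print([(r['at'],r['score']) for r in manip.tip_of(p,'press_grip')[:2]])"
```

```text
clock: 21.57
position: [0.6524, 0.1511, 0.3066]
ee_rot: [-0.057, 0.998, 0.001, 0.001]
ft_force: [3.1, 6.2, 1.3]
grip_width: 0.343
grasp_force: 42.4
[0.65240883 0.15114771 0.30660463] [3.08029335 6.16116231 1.3292381 ] [ 1.23445948 -0.90770905  0.12370681] 29.17694024921716
[([0.6534, 0.1456, 0.323], 0.82)]
```

The lever follows freely with low forces, so I'll continue the arc.

```bash
python3 -m jog '{"offset":[[-0.0091,-0.001,-0.0004],[-0.009,-0.001,-0.0008],[-0.009,-0.001,-0.0011],[-0.009,-0.001,-0.0016],[-0.0089,-0.001,-0.002],[-0.0087,-0.001,-0.0025],[-0.0087,-0.001,-0.0028],[-0.0085,-0.0009,-0.0032],[-0.0084,-0.001,-0.0036],[-0.0082,-0.0009,-0.004],[-0.008,-0.0009,-0.0043],[-0.0077,-0.0008,-0.0047],[-0.0076,-0.0009,-0.0051],[-0.0073,-0.0008,-0.0054]],"yaw":[0,0,0,0,0,0,0,0,0,0,0,0,0,0],"jaw":[1,1,1,1,1,1,1,1,1,1,1,1,1,1]}' 40
```

```text
clock: 22.83
position: [0.5341, 0.1374, 0.2682]
ee_rot: [-0.056, 0.998, 0.001, 0.001]
ft_force: [-13.0, 1.1, 26.8]
grip_width: 0.345
grasp_force: 59.5
```

```bash
python3 -m jog '{"offset":[[-0.0071,-0.0008,-0.0057],[-0.0068,-0.0008,-0.0061],[-0.0066,-0.0007,-0.0064],[-0.0062,-0.0007,-0.0066],[-0.0059,-0.0007,-0.007],[-0.0056,-0.0006,-0.0072],[-0.0053,-0.0006,-0.0075],[-0.0049,-0.0005,-0.0077],[-0.0046,-0.0006,-0.0079],[-0.0042,-0.0004,-0.0081]],"yaw":[0,0,0,0,0,0,0,0,0,0],"jaw":[1,1,1,1,1,1,1,1,1,1]}' 40
```

```text
clock: 23.67
position: [0.4725, 0.1301, 0.1947]
ee_rot: [-0.056, 0.998, -0.0, -0.005]
ft_force: [-28.2, -1.6, 21.1]
grip_width: 0.345
grasp_force: 69.4
```

```bash
python3 -m jog '{"offset":[[-0.0018,-0.0002,0.0008],[-0.0018,-0.0002,0.0008],[0,0,0],[0,0,0]],"yaw":[0,0,0,0],"jaw":[1,1,1,1]}' 40;  python3 -c "
from h import *
o=manip.get_obs();print(o['position'],o['ft_force'],o['torque'],o['grip_width']*85)
for c in ('side','top'):
  p=manip.camera(c);print([(n,[(r['at'],r['score']) for r in manip.tip_of(p,n)[:2]]) for n in ('press_grip','press_pivot','platen')])"
```

```text
clock: 24.0
position: [0.4731, 0.1301, 0.1952]
ee_rot: [-0.056, 0.998, -0.0, -0.001]
ft_force: [2.5, 4.5, -7.4]
grip_width: 0.345
grasp_force: 65.8
[0.47308842 0.13009652 0.19523596] [ 2.48761816  4.50418739 -7.43469845] [ 0.96307396 -0.02680469  0.14249452] 29.300634392220392
[('press_grip', [([0.4861, 0.1304, 0.2338], 0.68)]), ('press_pivot', [([0.655, 0.154, 0.1264], 0.71)]), ('platen', [([0.5265, 0.1314, 0.0305], 0.81)])]
[('press_grip', []), ('press_pivot', [([0.6525, 0.1534, 0.1275], 0.76)]), ('platen', [])]
```

```bash
python3 -m jog '{"offset":[[-0.0038,-0.0005,-0.0083],[-0.0034,-0.0003,-0.0084],[-0.0031,-0.0004,-0.0087],[-0.0027,-0.0003,-0.0087],[-0.0022,-0.0002,-0.0089],[-0.0019,-0.0002,-0.0089],[-0.0014,-0.0002,-0.0091],[0,0,0],[0,0,0]],"yaw":[0,0,0,0,0,0,0,0,0],"jaw":[1,1,1,1,1,1,1,1,1]}' 40;  python3 -c "
from h import *
o=manip.get_obs();print(o['position'],o['ft_force'],o['torque'])"
```

```text
clock: 25.15
position: [0.4499, 0.1273, 0.1327]
ee_rot: [-0.056, 0.998, -0.001, -0.006]
ft_force: [-21.6, 1.0, 3.0]
grip_width: 0.349
grasp_force: 67.4
[0.44986116 0.12733669 0.13271401] [-21.55918758   1.01628513   2.98031961] [0.37372409 3.9031533  0.28852871]
```

```bash
python3 -m jog '{"offset":[[-0.001,0,0],[-0.001,0,0],[-0.001,0,-0.003],[-0.001,0,-0.003],[-0.0005,0,-0.003],[-0.0005,0,-0.003],[0,0,0],[0,0,0]],"yaw":[0,0,0,0,0,0,0,0],"jaw":[1,1,1,1,1,1,1,1]}' 40;  python3 -c "
from h import *
o=manip.get_obs();print(o['position'],o['ft_force'],o['torque'])"
```

```text
clock: 25.82
position: [0.4479, 0.1271, 0.122]
ee_rot: [-0.056, 0.998, -0.001, -0.002]
ft_force: [-10.9, -0.2, 0.4]
grip_width: 0.344
grasp_force: 67.5
[0.44790231 0.1271223  0.12203561] [-10.90030615  -0.17480719   0.43515799] [0.29439964 1.34584847 0.24659696]
```

```bash
python3 -m jog '{"offset":[[-0.001,0,-0.002],[-0.0005,0,-0.002],[0,0,-0.002],[0,0,-0.002],[0,0,-0.002],[0,0,-0.002],[0,0,0],[0,0,0]],"yaw":[0,0,0,0,0,0,0,0],"jaw":[1,1,1,1,1,1,1,1]}' 40;  python3 -c "
from h import *
o=manip.get_obs();print(o['position'],o['ft_force'],o['torque'])
p=manip.camera('side');print([(n,[(r['at'],r['score']) for r in manip.tip_of(p,n)[:2]]) for n in ('press_grip','press_foot')]);save(p,'s8.png')"
```

```text
clock: 26.48
position: [0.4461, 0.1269, 0.1098]
ee_rot: [-0.056, 0.998, -0.001, -0.003]
ft_force: [-9.3, -0.3, 0.1]
grip_width: 0.345
grasp_force: 67.5
[0.44610756 0.1268995  0.10981162] [-9.26089784 -0.30925121  0.10770749] [0.17562388 1.49894807 0.46538043]
[('press_grip', [([0.4573, 0.1246, 0.1558], 0.65)]), ('press_foot', [([0.5184, 0.2009, 0.1436], 0.33)])]
```

```bash
python3 - <<'E'
from h import *
s=cv2.imread('pics/s8.png'); o,p=wrist(); w=cv2.cvtColor(p['frame'],cv2.COLOR_RGB2BGR)
a=cv2.resize(s[170:260,280:380],(400,360),interpolation=cv2.INTER_CUBIC); b=cv2.resize(w[150:350,220:420],(400,400),interpolation=cv2.INTER_CUBIC)
im=np.zeros((400,800,3),np.uint8); im[:360,:400]=a; im[:,400:]=b; cv2.imwrite('pics/c9.png',im)
q=manip.camera('side')
for X in ([.4573,.1246,.1558],o['position']+[0,0,.0187],o['position'],[.5258,.136,.104]): u=px(q,X); print(u,(u-[280,170])*4)
for _ in range(3):
    q=manip.camera('side'); print([(n,[(np.round(r['at'],4),round(r['score'],2)) for r in manip.tip_of(q,n)[:2]]) for n in ('press_grip','press_foot','press_button')])
E
```

```text
[354.46320597 199.46209   ] [297.85282389 117.84835998]
[357.58960076 205.20443409] [310.35840305 140.81773638]
[357.27635402 209.53934898] [309.10541607 158.15739591]
[335.92964742 221.36406339] [223.71858968 205.45625355]
[('press_grip', [(array([0.4559, 0.1239, 0.1567]), 0.84)]), ('press_foot', [(array([ 0.5236,  0.1328, -0.0009]), 0.22)]), ('press_button', [])]
[('press_grip', [(array([0.4584, 0.1236, 0.1575]), 0.96)]), ('press_foot', [(array([ 4.761e-01,  3.670e-01, -2.000e-04]), 0.69)]), ('press_button', [])]
[('press_grip', [(array([0.4584, 0.1233, 0.1538]), 0.58)]), ('press_foot', []), ('press_button', [])]
```

View pics/c9.png

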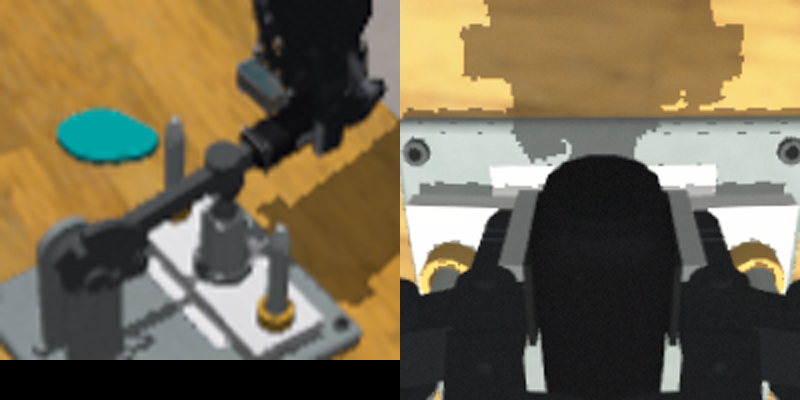

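```bash
python3 - <<'E'
from h import *
q=manip.camera('side'); pv=np.array([.6545,.1506,.126]); u=np.array([.9937,.112,0])
for a in (0,.05,.1,.15,.2,.25):
    print(a,[((px(q,pv-u*r*np.cos(a)+np.array([0,0,r*np.sin(a)]))-[280,170])*4).round().tolist() for r in (0,.13,.15,.2)])
# lever black hub position in crop by eye ~ (222,160); ring (262,135)
o=manip.get_obs(); R=Ro.from_quat(o['ee_rot']).as_matrix(); w=manip.camera('wrist')
for k in (0,-.0187,-.03,-.046): print(k,wpx(o,w,o['position']+R@[.0,0,k]))
for r in manip.tip_of(w,'press_grip')[:2]+manip.tip_of(w,'press_button')[:2]: print(r['at'],r['score'])
E
```

```text
0 [[77.0, 257.0], [225.0, 185.0], [247.0, 174.0], [300.0, 148.0]]
0.05 [[77.0, 257.0], [225.0, 179.0], [247.0, 167.0], [301.0, 139.0]]
0.1 [[77.0, 257.0], [225.0, 173.0], [246.0, 161.0], [300.0, 130.0]]
0.15 [[77.0, 257.0], [224.0, 167.0], [246.0, 154.0], [300.0, 121.0]]
0.2 [[77.0, 257.0], [223.0, 162.0], [245.0, 148.0], [298.0, 113.0]]
0.25 [[77.0, 257.0], [221.0, 157.0], [243.0, 142.0], [297.0, 104.0]]
0 [321.15364223 238.38281079]
-0.0187 [321.16039297 253.35336985]
-0.03 [321.16494548 263.89628828]
-0.046 [321.17206024 281.21694557]
[0.4597, 0.1285, 0.1566] 0.79
```

The lever is at about 0.15–0.2 rad, not level yet, because the grip slid up roughly 25 mm between the fingers. It's still held and the forces are low, so I'll continue down gently.

```bash
python3 -m jog '{"offset":[[0,0,-0.002],[0,0,-0.002],[0,0,-0.002],[0,0,-0.002],[0,0,-0.002],[0,0,-0.002],[0,0,0],[0,0,0]],"yaw":[0,0,0,0,0,0,0,0],"jaw":[1,1,1,1,1,1,1,1]}' 40;  cat > st.py <<'E'
from h import *
o=manip.get_obs();print(o['position'],o['ft_force'],o['torque'])
p=manip.camera('side');print([(n,[(np.round(r['at'],4),round(r['score'],2)) for r in manip.tip_of(p,n)[:2]]) for n in ('press_grip','press_button')])
p=manip.camera('wrist');print([(n,[(np.round(r['at'],4),round(r['score'],2)) for r in manip.tip_of(p,n)[:2]]) for n in ('press_grip','press_button')])
E
python3 st.py
```

```text
clock: 28.2
position: [0.4451, 0.1268, 0.0974]
ee_rot: [-0.056, 0.998, -0.001, -0.004]
ft_force: [-11.9, -0.8, -1.4]
grip_width: 0.345
grasp_force: 67.6
[0.44514305 0.12677992 0.09737944] [-11.85363102  -0.82324435  -1.3781195 ] [0.20019893 2.02402141 0.42013073]
[('press_grip', [(array([0.4567, 0.1236, 0.1424]), 0.77)]), ('press_button', [(array([0.6516, 0.1532, 0.1257]), 0.28)])]
[('press_grip', [(array([0.4568, 0.1261, 0.1435]), 0.57)]), ('press_button', [])]
```

```bash
python3 -m jog '{"offset":[[-0.0005,0,-0.002],[-0.0005,0,-0.002],[0,0,-0.002],[0,0,-0.002],[0,0,-0.002],[0,0,-0.002],[0,0,-0.002],[0,0,0],[0,0,0]],"yaw":[0,0,0,0,0,0,0,0,0],"jaw":[1,1,1,1,1,1,1,1,1]}' 40;  python3 st.py
```

```text
clock: 29.25
position: [0.4449, 0.1267, 0.0836]
ee_rot: [-0.056, 0.998, -0.001, -0.003]
ft_force: [-9.5, -0.0, -2.1]
grip_width: 0.343
grasp_force: 67.6
[0.44489477 0.12674874 0.08362752] [-9.46672533 -0.03855071 -2.10039827] [0.21688101 1.36664836 0.40852327]
[('press_grip', [(array([0.4566, 0.1243, 0.1281]), 0.87)]), ('press_button', [(array([0.5212, 0.1385, 0.0291]), 0.54)])]
[('press_grip', [(array([0.4568, 0.126 , 0.1292]), 0.55)]), ('press_button', [(array([ 0.6804, -0.3206, -0.0014]), 0.26)])]
```

Grip z is about 0.1285 against 0.126 for level. I'll press down until force builds at the stop.

```bash
python3 -m jog '{"offset":[[0,0,-0.001],[0,0,-0.001],[0,0,-0.001],[0,0,0],[0,0,0]],"yaw":[0,0,0,0,0],"jaw":[1,1,1,1,1]}' 40;  python3 st.py
```

```text
clock: 29.97
position: [0.4449, 0.1268, 0.0809]
ee_rot: [-0.056, 0.998, -0.001, -0.003]
ft_force: [-11.8, -1.1, 2.8]
grip_width: 0.345
grasp_force: 68.2
[0.44493233 0.12676654 0.08090714] [-11.80327707  -1.06408846   2.75716307] [0.01230289 1.48855596 0.31602403]
[('press_grip', [(array([0.4547, 0.1233, 0.1285]), 0.9)]), ('press_button', [(array([0.5266, 0.1395, 0.083 ]), 0.26)])]
[('press_grip', [(array([0.4563, 0.1289, 0.1289]), 0.95)]), ('press_button', [])]
```

```bash
python3 -m jog '{"offset":[[0,0,-0.001],[0,0,-0.001],[0,0,-0.001],[0,0,0],[0,0,0]],"yaw":[0,0,0,0,0],"jaw":[1,1,1,1,1]}' 40;  python3 st.py
```

```text
clock: 30.68
position: [0.4451, 0.1268, 0.078]
ee_rot: [-0.056, 0.998, -0.001, -0.003]
ft_force: [-10.3, -0.1, 1.4]
grip_width: 0.342
grasp_force: 68.3
[0.44505035 0.12677169 0.07799887] [-10.29088799  -0.05829852   1.3818065 ] [0.02263059 1.57889925 0.34715486]
[('press_grip', [(array([0.456 , 0.1272, 0.1255]), 0.77)]), ('press_button', [])]
[('press_grip', [(array([0.4571, 0.125 , 0.1251]), 0.94)]), ('press_button', [])]
```

```bash
python3 -m jog '{"offset":[[0,0,-0.001],[0,0,-0.001],[0,0,-0.001],[0,0,0],[0,0,0]],"yaw":[0,0,0,0,0],"jaw":[1,1,1,1,1]}' 40;  python3 st.py
```

```text
clock: 31.4
position: [0.4451, 0.1269, 0.0777]
ee_rot: [-0.056, 0.998, -0.0, -0.003]
ft_force: [-30.4, -5.9, 43.8]
grip_width: 0.341
grasp_force: 73.4
[0.44509705 0.12685358 0.07772342] [-30.41116836  -5.94354006  43.75614769] [-1.51870556  5.17851007  0.33847855]
[('press_grip', [(array([0.4555, 0.1252, 0.1267]), 0.94), (array([0.514 , 0.2017, 0.1403]), 0.2)]), ('press_button', [])]
[('press_grip', [(array([0.4552, 0.1263, 0.1238]), 0.71)]), ('press_button', [])]
```

Hard stop reached. I'll ease off slightly, open, wait, then lift clear.

```bash
python3 -m jog '{"offset":[[0,0,0.001],[0,0,0.0007],[0,0,0],[0,0,0],[0,0,0],[0,0,0],[0,0,0],[0,0,0],[0,0,0]],"yaw":[0,0,0,0,0,0,0,0,0],"jaw":[1,1,0.5,0.4,0.2,0,0,0,0]}' 40;  python3 st.py
```

```text
clock: 32.45
position: [0.4475, 0.1279, 0.0778]
ee_rot: [-0.056, 0.998, -0.0, 0.0]
ft_force: [0.0, 0.6, -0.5]
grip_width: 1.0
grasp_force: 0.0
[0.44753126 0.12787278 0.07781842] [ 0.02502201  0.58702814 -0.50469915] [ 0.03860827 -0.00555202  0.06842439]
[('press_grip', [(array([0.46  , 0.1234, 0.1251]), 0.76)]), ('press_button', [(array([0.4537, 0.1517, 0.122 ]), 0.61)])]
[('press_grip', [(array([0.4558, 0.1291, 0.1244]), 0.91)]), ('press_button', [(array([0.4528, 0.149 , 0.1298]), 0.65)])]
```

```bash
python3 -m jog '{"offset":[[0,0,0.01],[0,0,0.02],[0,0,0.025],[0,0,0.025],[0,0,0.025],[0,0,0.025],[0,0,0.025],[0,0,0.025],[0,0,0.02],[0,0,0],[0,0,0],[0,0,0]],"yaw":[0,0,0,0,0,0,0,0,0,0,0,0],"jaw":[0,0,0,0,0,0,0,0,0,0,0,0]}' 40; python3 st.py; python3 - <<'E'
from h import *
s=manip.camera('side'); o,p=wrist()
c=lambda f,x,y,w,h:cv2.resize(cv2.cvtColor(f[y:y+h,x:x+w],cv2.COLOR_RGB2BGR),(400,400),interpolation=cv2.INTER_CUBIC)
cv2.imwrite('pics/c10.png',np.hstack([c(s['frame'],260,150,130,130),c(p['frame'],170,60,300,300)]))
for n in ('press_foot','platen','flux_jar','try_square','pliers_red'):
    print(n,[(np.round(r['at'],4),round(r['score'],2)) for r in manip.tip_of(s,n)[:2]])
E
```

```text
clock: 33.75
position: [0.4471, 0.1278, 0.2776]
ee_rot: [-0.056, 0.998, -0.0, -0.0]
ft_force: [-0.1, 0.4, -0.4]
grip_width: 1.004
grasp_force: 0.0
[0.44712662 0.12784636 0.27759682] [-0.05536313  0.41368691 -0.42375168] [-0.02851028  0.05543179  0.04059022]
[('press_grip', [(array([0.4563, 0.1246, 0.1247]), 0.67)]), ('press_button', [(array([0.4514, 0.1517, 0.1226]), 0.48)])]
[('press_grip', [(array([0.4594, 0.1251, 0.1233]), 0.75)]), ('press_button', [(array([0.4496, 0.152 , 0.1295]), 0.84)])]
press_foot []
platen [(array([0.528 , 0.1308, 0.0264]), 0.84), (array([0.6524, 0.3636, 0.0029]), 0.75)]
flux_jar [(array([ 0.4744,  0.3702, -0.0012]), 0.88)]
try_square [(array([ 0.6863, -0.3212, -0.0028]), 0.6)]
pliers_red [(array([0.6532, 0.3615, 0.    ]), 0.84)]
```

View pics/c10.png

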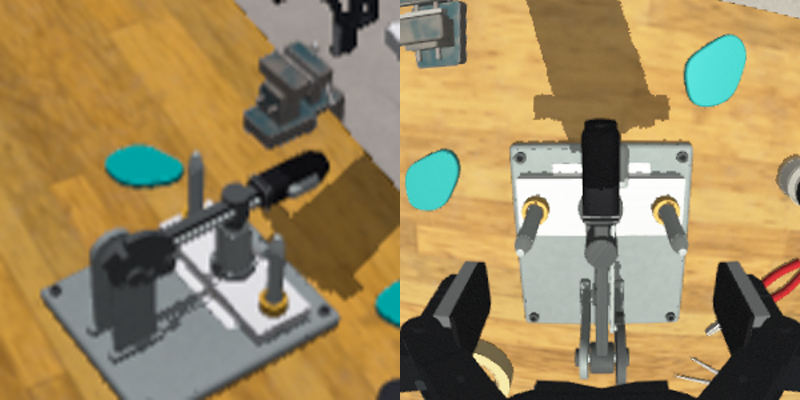

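The lever is level with its foot on the cap. The button is out, about 22 mm from the grip's centre line. The platen is flat over both pillars and the bystanders haven't moved.

```bash
python3 -c "
from workcell import manip
print(manip.hand_in())"
```

```text
the job is handed in; nothing more can be done
None
```

I handed the job in at about 34 s: the platen is flat on the blank over both pillars and the lever is down at its stop, with the foot on the cap and the button sprung out; on the way down the grip slid about 25 mm in the fingers, and the lever did not appear to fall.

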